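# Seat the cross beater on the mill spindle and hold it down on its spring

### The job

Fit the four-armed cross beater rotor onto the spindle of the open bench mill: lift it by its hub, turn it until its splines mesh with the spindle's, without forcing it, and slide it down onto the spring collar. Then push it down as far as the spring collar goes and finish while still gripping it and holding it down, so that a colleague can start the retaining nut; do not let go. Leave the nut, the other rotor and everything else on the bench where they are.

Things in the scene. Friction and masses are not known exactly. Their poses are not given: they have to be found in the camera images.
- rotor_mid (a point): The loose cross beater rotor (steel, about 0.4 kg), standing hub up. Round hub, diameter 36 mm, 56 mm tall; at its foot four arms at right angles, 14 mm wide, 12 mm high (tip blocks 20 mm wide, 16 mm high), reaching 60 mm from the axis. Grip the hub above the arms. This point is on the hub axis half-way up, 28 mm above the underside; x and y lie along the arms, z up.
- bore_mouth (a point): Centre of the rotor's underside, where its bore opens. The hub is bored right through in the shape of a plus: four grooves 9.2 mm wide, in line with the four arms, reach out to 15 mm from the axis. Same axes as rotor_mid.
- spline_top (a point): Centre of the flat top of the spindle's splined part, in the middle of the mill's open chamber; z up. Plus-shaped: four ribs 6 mm wide reach 13 mm from the axis along this frame's x and y. Resting on the rib tops unmeshed, rotor_mid is 28 mm above this point; meshed and just touching the spring collar, 2 mm above it; pressed right down, 6 mm below it.
- spindle: The mill's upright spindle, locked (it does not turn), origin at its foot on the chamber floor, x and y along its ribs. Splines 42 mm tall, then a threaded end of 8 mm diameter 42 mm more, which passes freely through the hub. It meshes at every quarter turn, when arms and ribs agree within about 7 degrees and the axes within about 1.5 mm; flat-ended, no lead-in.
- collar (a joint): Spring collar round the spindle's foot: a steel ring of 48 mm outer diameter on which the rotor's underside lands, its top 26 mm below spline_top. Reads 0 when up, 0.008 (m) fully down; it springs back with 9 N at the start of its travel and 17 N at the end. The rotor's own weight, about 4 N, does not move it.
- mill: The bench mill, fixed: white housing 220 x 220 mm, control panel on its front (-x of its frame), on top an open round steel chamber, inner diameter 150 mm, floor 120 mm and rim 162 mm above the bench, centred on the origin. Origin on the bench surface under the spindle, z up. The spindle's threaded end reaches 204 mm above the bench.
- toothed_rotor: Bystander: a flat disc rotor of 92 mm diameter with a ring of twelve upright teeth on its rim, 24 mm high, no arms and no hub; origin under its centre. It may lie in either of the two places where a rotor lies.
- nut: Bystander: the knurled retaining nut, 33 mm diameter, 16 mm high; origin under its centre.
- wrench: Bystander: a spanner lying on the bench; origin under its centre.
- lid: Bystander: the mill's clear round lid, 168 mm diameter, black knob, 30 mm high in all; origin under its centre.
- specimen_box: Bystander: a small clear box 110 x 80 x 35 mm with a stone flake; origin under its centre.
- brush: Bystander: a cleaning brush lying on the bench.

How it is judged:
By the outcome, as a careful person would: the job done as asked, in the order asked, and still so for the second after the job is handed in, while the arm keeps its last pose, push and grip.
It also fails if it takes over 48 s, if anything falls off the work surface, if the arm or the gripper's body presses on something with over 40 N, if the wrist force passes 120 N, or if a joint passes its speed limit or range.

### The arm

A 6-joint arm with a two-finger parallel gripper is mounted at the origin on the work surface. World frame = base frame: x ahead of the robot, y to its left, z up, the work surface at z = 0. Lengths are in m, angles in rad, forces in N, time in s.
With the tool pointing down it reaches from about 0.3 to 0.875 m from the base axis. Payload 6.4 kg.
Tool frame: the origin (TCP) lies at the centre of the arm's flange, where the gripper is bolted on; the fingertips stand 173 mm ahead of it and the grasp point (between the pads) lies 155 mm ahead of it; z points along the fingers, x is the direction in which the jaws open and shut, and the axes are right-handed (so a half turn about z gives the same grasp; the last joint's range is limited). The gripper opens to 85 mm and grips with 20 to 120 N. Pads are 22 mm wide; open, the fingers measure 114 mm over their backs; the gripper's body (76 mm by 85 mm) begins 54 mm behind the grasp point. The pads swing forward as they close: fully open they stand 13 mm farther back than shut.
Start: joints at [1.116, 0.181, 1.607, -0, 1.354, -0.206], TCP at [0.142, 0.557, 0.405] pointing down, gripper open.
Joint ranges: [-2.99, 2.99], [-0.89, 2.07], [0.3, 2.58], [-1.14, 4.28], [0, 2.63], [-3.12, 3.12]. Speed limits (rad/s): [2.57, 2.57, 3.01, 3.14, 3.14, 3.14].

### API

Orientations are given as a unit quaternion [w, x, y, z].
In Python, from bench import ctrl gives the robot as it stands. The module is installed in compiled form; this text tells all that it offers.
- The arm moves only by the tool move_arm, never from a script. Its argument "moves" is a list of rows, each an object of numbers: "gripper": the opening in per cent of the stroke, from 0 (shut) to 100 (fully open); "x", "y", "z": the shift along the tool's x, y, z in cm; "roll": the turn about the tool's z in degrees. In form: [{"gripper": .., "x": .., "y": .., "z": .., "roll": ..}, ...]. A call has 1 to 5 rows; each row shifts and turns the commanded pose from where the row before left it, along the tool's axes as they then stand; what a row does not reach is not made up. A row lasts 1/8 s, in which the tool goes at most 62.5 mm and 10.7 degrees, less where a joint would pass 70% of its speed; a pose out of reach is approached as far as the arm can. A call is refused whole if a number of a shift passes 6.25 or a number of a turn 10.7, either way. A call with a gripper value outside its range is refused whole. The fingers move at their own pace and stop on an object; the grip force is fixed at half the most. Time passes only in rows, so rows that do not move let the fingers close. It gives the time, the measured TCP pose, the force and the opening at its end, in the units of the state.
- ctrl.get_obs(): the state, without advancing time (a new reading comes with each control period).
- ctrl.camera(name): name is "scene" or "top"; returns a dict with "img" (420x560x3 uint8, red, green, blue), "fx", "fy", "cx", "cy" (pixels), "world_from_camera" (4x4, takes a point from camera to world coordinates). Camera axes: x right, y up, looking along -z (the intrinsics and any distortion apply to the point x, -y, -z); pixel columns grow to the right and rows downward; lengths in m; the calibration is good to about 2 mm. A picture is of the moment at which its call begins. There is no depth.
- ctrl.hand_in(): hands the job in, once; it reports no verdict.
The state is a dict: "time_s": time; "q": joint angles; "dq": joint speeds; "joint_efforts": joint torques, N m; "eef_pos": TCP position; "eef_rot": TCP orientation; "wrist_force": force on the tool from outside, world axes, zero at the start; "torque": the same for the moment, N m; "opening": opening from 0.0 (shut) to 1.0 (fully open).
Only numpy, scipy, OpenCV 4.12 (cv2) and the standard library are available. Lean on these libraries where they do the work, as an engineer would, in place of code of your own. Each camera call takes 0.05 s, during which the arm holds its last target. There are 200 camera calls.

## Working session

There is one attempt and no reset: what is moved stays moved. The work goes in short steps, Python scripts to look and compute and a tool call to move; the robot and the scene stay as the last step left them, time stands still between calls to the robot, and variables do not carry over. Pictures are saved under pics/ and viewed, about 8 in all and at most 12, crops included, and the job is handed in when it is done.

Besides the shell and the picture viewer there is one more tool, called after "Emit:" as name([rows], argument=value, ...), one row to a line, values as JSON. move_arm: Moves the arm, as the interface text tells. Its arguments: {"type":"object","properties":{"moves":{"type":"array","items":{"type":"object","properties":{"gripper":{"type":"number"},"x":{"type":"number"},"y":{"type":"number"},"z":{"type":"number"},"roll":{"type":"number"}}}}},"required":["moves"]}

```bash
mkdir -p pics
python3 - <<'E'
from bench import ctrl
import cv2,numpy as np
o=ctrl.get_obs();print(o['time_s'],o['eef_pos'],o['eef_rot'],o['opening'],o['wrist_force'])
for n in("top","scene"):
    c=ctrl.camera(n);cv2.imwrite(f"pics/{n}0.png",c['img'][:,:,::-1]);print(n,c['fx'],c['fy'],c['cx'],c['cy'],[k for k in c],np.round(c['world_from_camera'],4).tolist())
E
```

```text
0.0 [0.14146448 0.55706988 0.40377008] [ 3.82942040e-04  7.89383239e-01  6.13900108e-01 -7.83024754e-04] 1.0016081670723624 [-0.29473345  0.3408664  -0.11890168]
top 417.7857553067565 417.7857553067565 278.39819909335904 214.27738553591513 ['img', 'fx', 'fy', 'cx', 'cy', 'world_from_camera'] [[-0.0127, 0.9844, -0.1753, 0.3085], [-0.9998, -0.0151, -0.0124, -0.0008], [-0.0149, 0.1751, 0.9844, 1.4712], [0.0, 0.0, 0.0, 1.0]]
scene 491.8835532586117 491.8835532586117 282.53123935250943 210.49325541548373 ['img', 'fx', 'fy', 'cx', 'cy', 'world_from_camera'] [[0.5541, -0.6416, 0.5303, 1.2706], [0.8322, 0.4404, -0.3368, -0.4848], [-0.0175, 0.628, 0.778, 1.2033], [0.0, 0.0, 0.0, 1.0]]
```

View pics/top0.png

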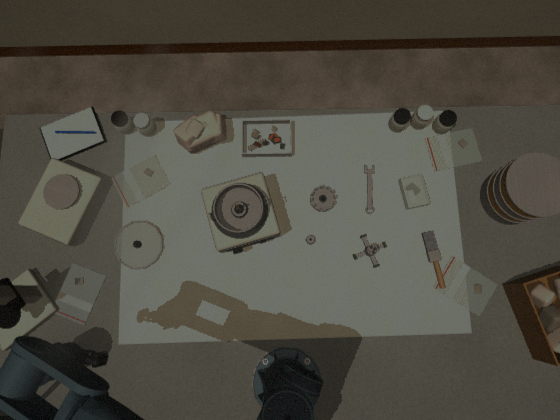

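View pics/scene0.png

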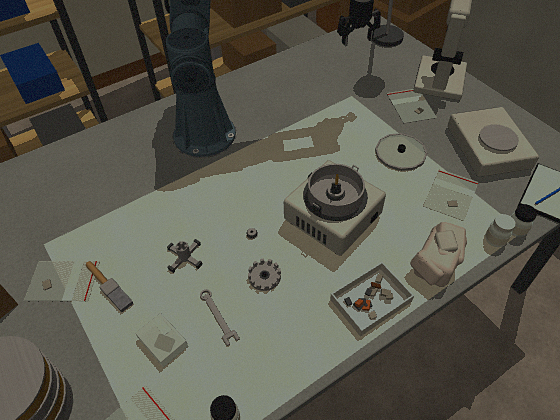

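The top view shows the cross rotor at about (369,250), the mill spindle at about (240,210) and the toothed disc at (323,198). In the scene view the cross is at about (184,253) and the spindle at about (336,185). I'll take zoomed crops next.

```bash
cat > h.py <<'E'
import numpy as np,cv2
from bench import ctrl
def cam(n):
    c=ctrl.camera(n);return c
def ray(c,u,v):
    T=c['world_from_camera'];d=T[:3,:3]@np.array([(u-c['cx'])/c['fx'],-(v-c['cy'])/c['fy'],-1]);return T[:3,3],d
def plane(c,u,v,z):
    p,d=ray(c,u,v);return p+d*(z-p[2])/d[2]
def proj(c,P):
    T=c['world_from_camera'];q=T[:3,:3].T@(np.asarray(P)-T[:3,3]);return np.array([c['cx']+c['fx']*q[0]/-q[2],c['cy']-c['fy']*q[1]/-q[2]])
def tri(r1,r2):
    A=np.zeros((3,3));b=np.zeros(3)
    for p,d in(r1,r2):
        d=d/np.linalg.norm(d);M=np.eye(3)-np.outer(d,d);A+=M;b+=M@p
    return np.linalg.solve(A,b)
def crop(c,u,v,w=40,h=30,s=10):
    im=c['img'][v-h:v+h,u-w:u+w,::-1];im=cv2.resize(im,None,fx=s,fy=s,interpolation=cv2.INTER_CUBIC)
    return cv2.convertScaleAbs(im,alpha=1.6)
E
python3 - <<'E'
from h import *
t=cam("top");s=cam("scene")
m=np.vstack([np.hstack([crop(t,369,250,25,19,16)[:300,:400],crop(t,240,210,40,30,5)]),np.hstack([crop(s,184,253,25,19,8)[:300,:400],crop(s,336,188,50,38,4)[:300,:400]])])if 0 else None
a=crop(t,369,250,20,15,20//2);b=crop(t,240,210,40,30,5)
d=crop(s,184,253,40,30,5)[:, :];e=crop(s,336,188,40,30,5)
a=cv2.resize(a,(400,300));cv2.imwrite("pics/m1.png",np.vstack([np.hstack([a,b]),np.hstack([d,e])]))
# rotor mask in top
g=cv2.cvtColor(t['img'],cv2.COLOR_RGB2GRAY);print(g[225:275:4,345:395:4])
E
```

```text
[[113 113 113 112 111 111 110 112 111 111 110 111 112]
 [115 113 112 114 113 112 112 111 112 110 115 110 112]
 [111 111 113 112 111 103 114 112 111 115 113 113 114]
 [110 111 111 113  49  91 112 114 111 112 111 109 112]
 [112 113 110 112 111  89 111 110 110 113  84 112 111]
 [112 110 111 111 109  66  76  91  50  89  50 110 113]
 [111 112 113 112 111  41  83  52  80 113 111 111 112]
 [112 110 103 106  91  72  80  45 110 111 110 111 110]
 [110 112  77  84 112 112 110  89 111 112 111 112 112]
 [111 111 114 113 112 112 110  90  83 110 109 113 112]
 [113 114 112 112 112 110 113  67  46 111 112 112 113]
 [112 113 111 111 110 113 111 112 110 110 111 112 114]
 [112 111 113 110 111 113 111 111 111 108 110 112 112]]
```

View pics/m1.png

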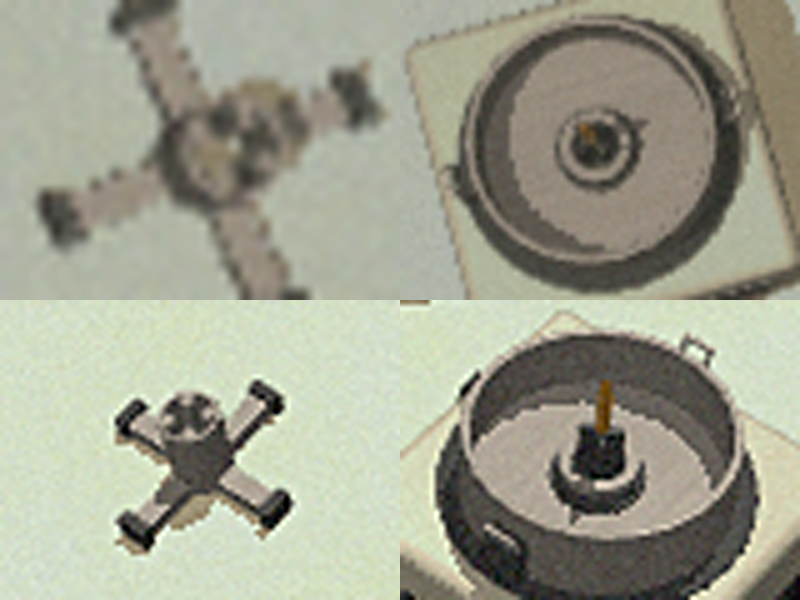

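The montage shows the cross rotor with four dark tip blocks and its plus bore, and the spindle with its spring collar and orange thread. Next I'll measure the tip blocks and look at the ribs at higher zoom.

Run:
```python
from h import *
t=cam("top");s=cam("scene")
for c,u,v in((t,369,250),(s,184,253)):
    g=cv2.cvtColor(c['img'],cv2.COLOR_RGB2GRAY);m=np.zeros_like(g);m[v-25:v+25,u-25:u+25]=(g[v-25:v+25,u-25:u+25]<62)
    n,l,st,ce=cv2.connectedComponentsWithStats(m,connectivity=8)
    for i in range(1,n):
        if st[i,4]>5:print(st[i,4],ce[i].round(1),plane(c,*ce[i],.012).round(4)[:2])
# spindle: orange thread
for c,u,v in((t,240,210),(s,336,188)):
    im=c['img'][v-30:v+30,u-40:u+40].astype(int);m=(im[:,:,0]-im[:,:,2]>50)
    y,x=np.nonzero(m);print('orange',len(x),sorted(zip(y+v-30,x+u-40))[:3],sorted(zip(y+v-30,x+u-40))[-3:])
def big(c,u,v,w,s):
    im=c['img'][v-w:v+w,u-w:u+w,::-1].copy();return cv2.convertScaleAbs(cv2.resize(im,(s,s),interpolation=cv2.INTER_CUBIC),alpha=2.2)
cv2.imwrite("pics/m2.png",np.hstack([big(t,239,209,10,400),big(s,336,181,14,400)]))
```

```text
13 [362.4 235.6] [ 0.4879 -0.2758]
14 [383.7 244. ] [ 0.4574 -0.3487]
7 [377.7 246.6] [ 0.4487 -0.3273]
27 [366.7 251.1] [ 0.4334 -0.2882]
26 [373.  248.9] [ 0.4408 -0.3105]
14 [354.4 256.1] [ 0.4167 -0.2446]
14 [375.6 265.1] [ 0.3844 -0.3167]
359 [183.6 255. ] [ 0.4342 -0.2991]
orange 1 [(np.int64(205), np.int64(236))] [(np.int64(205), np.int64(236))]
orange 14 [(np.int64(174), np.int64(337)), (np.int64(175), np.int64(336)), (np.int64(175), np.int64(337))] [(np.int64(182), np.int64(337)), (np.int64(183), np.int64(335)), (np.int64(183), np.int64(336))]
```

View pics/m2.png

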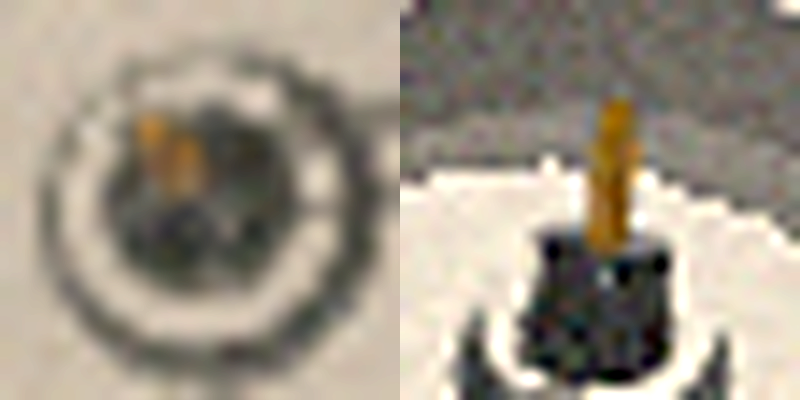

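Run:
```python
from h import *
F={}
for n,u,v,w in(("top",239,208,9),("scene",336,183,11)):
    L=[ctrl.camera(n) for _ in range(8)];c=L[0];F[n]=c
    im=np.mean([l['img'] for l in L],0)[v-w:v+w,u-w:u+w,::-1]
    np.save(n+".npy",im)
    im=np.clip((im/255)**.6*1.5-.25,0,1)*255
    F[n+'i']=cv2.resize(im.astype(np.uint8),(400,400),interpolation=cv2.INTER_CUBIC)
cv2.imwrite("pics/m3.png",np.hstack([F['topi'],F['scenei']]))
t,s=F['top'],F['scene']
print('thr top',tri(ray(t,236.5,205.4),ray(s,337.4,174)),plane(t,236.5,205.4,.204),plane(s,337.4,174,.204))
print('thr base',tri(ray(t,238.1,207.5),ray(s,336.6,184)),plane(t,238.1,207.5,.162),plane(s,336.6,184,.162))
print('collar',plane(t,239.7,209.2,.134))
d=crop
g=cv2.cvtColor(t['img'],cv2.COLOR_RGB2GRAY)
print(ctrl.get_obs()['time_s'])
```

```text
thr top [0.56515283 0.14576438 0.20132799] [0.56409953 0.14460045 0.204     ] [0.5673739  0.14503647 0.204     ]
thr base [0.56636844 0.14531125 0.161242  ] [0.56564417 0.14426288 0.162     ] [0.56727341 0.14592005 0.162     ]
collar [0.5654107  0.14211322 0.134     ]
1.1
```

View pics/m3.png

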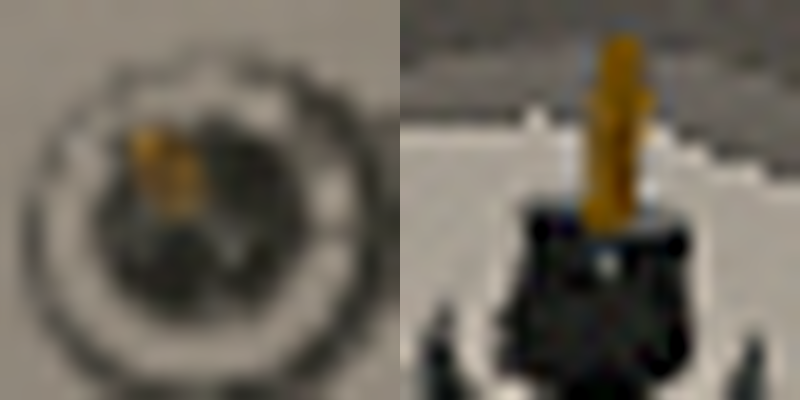

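The averaged crops show the thread base at about (238,208) in the top view, with a faint grey plus around it. I'll get its angle from a polar brightness profile on the spline-top plane.

Run:
```python
from h import *
for n,u,v,w,ctr in(("top",239,208,9,(.5656,.1443)),("scene",336,183,11,(.5673,.1459))):
    c=ctrl.camera(n);im=np.load(n+".npy");g=im.mean(2).astype(np.float32);g[(im[:,:,2]-im[:,:,0])>12]=np.nan
    print(n)
    print(np.round(np.nan_to_num(g)).astype(int))
    prof=[]
    for a in range(0,360,10):
        r=[]
        for rr in(.006,.008,.010,.012):
            p=proj(c,[ctr[0]+rr*np.cos(np.radians(a)),ctr[1]+rr*np.sin(np.radians(a)),.162])-[u-w,v-w]
            r.append(cv2.remap(g,np.float32([[p[0]]]),np.float32([[p[1]]]),cv2.INTER_LINEAR)[0,0])
        prof.append(r)
    for a,r in zip(range(0,360,10),prof):print(a,np.round(r))
```

```text
top
[[ 0  0  0  0  0  0  0  0  0  0  0  0  0  0  0  0  0  0]
 [ 0  0  0  0  0  0  0  0  0  0  0  0  0  0  0  0  0  0]
 [ 0  0  0  0  0  0  0  0 74  0  0  0  0  0  0  0  0  0]
 [ 0  0  0  0  0 64 69 70  0  0  0 56 56 50  0  0  0  0]
 [ 0  0  0  0  0 68  0  0  0  0  0  0  0 43 38 51  0  0]
 [ 0  0  0 69  0 70  0  0 65 47 55  0  0 52 43 35 52 52]
 [ 0  0 66  0  0 47  0  0  0 32 29 32 48 54 52 40 41 53]
 [ 0  0 61  0  0 47  0  0  0 32 28 25 30 52 63 59 33 49]
 [ 0 71  0  0 67 34  0  0  0  0 27 28 30 46  0  0 33 45]
 [ 0 56  0  0 46 35 45  0  0 41 33 30 30 39  0  0 39 35]
 [ 0 50  0  0 47 40 40 33 30 42 44 36 31 35 63 60 39 35]
 [ 0 50  0  0 56 34 36 27 27 31 50 26 32 51  0  0 32 41]
 [ 0 57  0  0  0 34 27 27 26 33 29 28 41  0  0  0 31 41]
 [ 0 66 64  0  0 60 40 29 30 43 42 38 62  0  0 44 35 52]
 [ 0  0 51 68  0  0  0 52 49 56 65 65  0  0 68 35 47  0]
 [ 0  0 68 47 68  0  0  0  0  0  0  0  0 61 34 45 59  0]
 [ 0  0  0 56 42 57  0  0  0  0  0  0 59 34 37 62  0  0]
 [ 0  0  0  0 62 46 40 43 52 53 36 36 42 46 58  0  0  0]]
0 [nan nan nan nan]
10 [nan nan nan nan]
20 [nan nan nan nan]
30 [nan
[... 2845 characters left out ...]
n]
40 [38. 29. nan nan]
50 [49. 41. nan nan]
60 [57. 55. nan nan]
70 [61. 67. 76. nan]
80 [64. 75. nan nan]
90 [64. nan nan nan]
100 [nan nan nan nan]
110 [nan nan nan nan]
120 [nan nan nan nan]
130 [nan nan nan nan]
140 [nan nan nan nan]
150 [nan nan nan nan]
160 [nan nan nan nan]
170 [nan nan nan nan]
180 [nan nan nan nan]
190 [nan nan nan nan]
200 [nan nan 69. 84.]
210 [nan nan 52. nan]
220 [nan 36. 37. 39.]
230 [nan 25. 26. 22.]
240 [nan 20. 21. 16.]
250 [nan 21. 22. 21.]
260 [nan nan 23. 22.]
270 [nan 24. 22. 21.]
280 [29. 26. 24. 21.]
290 [34. 30. 25. 19.]
300 [43. 47. 31. 18.]
310 [45. 66. 43. 27.]
320 [35. 42. 33. 27.]
330 [22. 18. 19. 22.]
340 [18. 20. 22. 23.]
350 [19. 23. 22. 20.]
```

Rotor at (0.4366,-0.2965) with arms at 21.5°. Spindle at about (0.566,0.1445) with ribs at roughly 30–35°. I'll move now.

Emit:
move_arm([
  {"gripper":100,"x":-3.8,"y":3.3,"z":0,"roll":3},
  {"gripper":100,"x":-3.8,"y":3.3,"z":0,"roll":3},
  {"gripper":100,"x":-3.8,"y":3.3,"z":0,"roll":3},
  {"gripper":100,"x":-3.8,"y":3.3,"z":0},
  {"gripper":100,"x":-3.8,"y":3.3,"z":0},
])

```text
validation failed for argument at $.mo...
```

```bash
cat >> h.py <<'E'
from scipy.spatial.transform import Rotation as Ro
def st(tgt=None):
    o=ctrl.get_obs();w,x,y,z=o['eef_rot'];R=Ro.from_quat([x,y,z,w]).as_matrix()
    print('t',round(o['time_s'],2),'p',np.round(o['eef_pos'],4),'yawx',round(float(np.degrees(np.arctan2(R[1,0],R[0,0]))),2),'zt',R[:,2].round(4),'F',np.round(o['wrist_force'],1),'op',round(float(o['opening']),3),'q6',round(float(o['q'][5]),2))
    if tgt is not None:print('delta tool cm',np.round(R.T@(np.array(tgt)-o['eef_pos'])*100,2))
    return o,R
E
python3 - <<'E'
from h import *
st([.4366,-.2965,.3])
s=cam("scene")
for u,v in((332.3,183),(340,183.7),(336.2,186.3),(336.6,184)):print(plane(s,u,v,.162)[:2].round(4))
E
```

```text
t 1.2 p [0.1416 0.5573 0.4047] yawx 75.74 zt [ 0.  0. -1.] F [ 0.2  0.6 -0.2] op 0.999 q6 -0.21
delta tool cm [-75.49  49.62  10.47]
[0.5573 0.1382]
[0.5718 0.1545]
[0.5736 0.1397]
[0.5673 0.1459]
```

Emit:
move_arm([
  {"gripper":100,"x":-3.8,"y":3.3,"z":0,"roll":3},
  {"gripper":100,"x":-3.8,"y":3.3,"z":0,"roll":3},
  {"gripper":100,"x":-3.8,"y":3.3,"z":0,"roll":3},
  {"gripper":100,"x":-3.8,"y":3.3,"z":0,"roll":0},
  {"gripper":100,"x":-3.8,"y":3.3,"z":0,"roll":0},
])

```text
time_s: 1.88
eef_pos: [0.2331, 0.3219, 0.4048]
eef_rot: [0.0, 0.835, 0.55, 0.0]
wrist_force: [0.7, -0.5, 1.0]
opening: 1.003
```

```bash
python3 -c "
from h import *
st([.4366,-.2965,.3])"
```

```text
t 1.88 p [0.2331 0.3219 0.4048] yawx 66.78 zt [ 7.e-04  3.e-04 -1.e+00] F [ 0.7 -0.5  1. ] op 1.003 q6 -0.52
delta tool cm [-48.81  43.08  10.48]
```

Emit:
move_arm([
  {"gripper":100,"x":-4.4,"y":3.9,"z":0,"roll":0},
  {"gripper":100,"x":-4.4,"y":3.9,"z":0,"roll":0},
  {"gripper":100,"x":-4.4,"y":3.9,"z":0,"roll":0},
  {"gripper":100,"x":-4.4,"y":3.9,"z":0,"roll":0},
  {"gripper":100,"x":-4.4,"y":3.9,"z":0,"roll":0},
])

```text
time_s: 2.5
eef_pos: [0.3252, 0.0424, 0.4052]
eef_rot: [0.001, 0.835, 0.55, 0.001]
wrist_force: [0.5, -0.5, -1.3]
opening: 1.003
```

Emit:
move_arm([
  {"gripper":100,"x":-4.4,"y":3.9,"z":0,"roll":0},
  {"gripper":100,"x":-4.4,"y":3.9,"z":0,"roll":0},
  {"gripper":100,"x":-4.4,"y":3.9,"z":0,"roll":0},
  {"gripper":100,"x":-4.4,"y":3.9,"z":1,"roll":0},
  {"gripper":100,"x":-4.4,"y":3.9,"z":2,"roll":0},
])

```text
time_s: 3.12
eef_pos: [0.418, -0.2374, 0.3754]
eef_rot: [0.002, 0.835, 0.55, 0.0]
wrist_force: [0.2, 0.0, -0.4]
opening: 1.0
```

```bash
python3 -c "
from h import *
st([.4366,-.2965,.3])"
```

```text
t 3.12 p [ 0.418  -0.2374  0.3754] yawx 66.7 zt [ 0.0024 -0.002  -1.    ] F [ 0.2  0.  -0.4] op 1.0 q6 -1.93
delta tool cm [-4.69  4.02  7.56]
```

Emit:
move_arm([
  {"gripper":100,"x":-2.4,"y":2.0,"z":3.5,"roll":0},
  {"gripper":100,"x":-2.3,"y":2.0,"z":4,"roll":0},
  {"gripper":100,"x":0,"y":0,"z":4,"roll":0},
  {"gripper":100,"x":0,"y":0,"z":1,"roll":0},
  {"gripper":100,"x":0,"y":0,"z":0,"roll":0},
])

```text
time_s: 3.75
eef_pos: [0.4357, -0.2937, 0.2498]
eef_rot: [-0.0, 0.835, 0.55, -0.0]
wrist_force: [-0.3, 0.3, 0.7]
opening: 1.001
```

Run:
```python
from h import *
st([.4366,-.2965,.2])
t=cam("top");s=cam("scene")
def big(c,p,w,z):
    u,v=np.round(proj(c,p)).astype(int);im=c['img'][v-w:v+w,u-w:u+w,::-1];return cv2.convertScaleAbs(cv2.resize(im,(400,400),interpolation=cv2.INTER_CUBIC),alpha=1.8)
p=[.4366,-.2965,.05];cv2.imwrite("pics/g1.png",np.hstack([big(t,p,40,0),big(s,p,50,0)]))
```

```text
t 3.75 p [ 0.4357 -0.2937  0.2498] yawx 66.76 zt [-5.e-04  6.e-04 -1.e+00] F [-0.3  0.3  0.7] op 1.001 q6 -1.98
delta tool cm [-0.23  0.2   4.98]
```

View pics/g1.png

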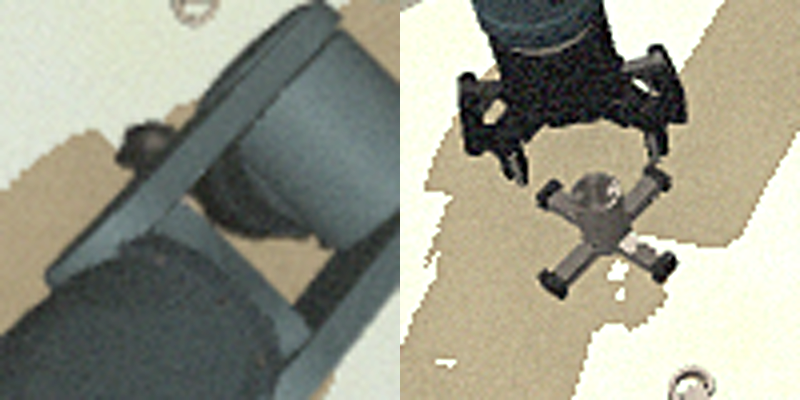

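The scene view shows the open fingers straddling the hub at about (600,195) in the crop. I'll descend and grip.

Emit:
move_arm([
  {"gripper":100,"x":-0.23,"y":0.2,"z":2,"roll":0},
  {"gripper":100,"x":0,"y":0,"z":2,"roll":0},
  {"gripper":100,"x":0,"y":0,"z":1,"roll":0},
  {"gripper":100,"x":0,"y":0,"z":0,"roll":0},
  {"gripper":30,"x":0,"y":0,"z":0,"roll":0},
])

```text
time_s: 4.47
eef_pos: [0.437, -0.2971, 0.2008]
eef_rot: [0.001, 0.835, 0.55, 0.0]
wrist_force: [-0.7, -0.3, 0.5]
opening: 0.816
```

Emit:
move_arm([
  {"gripper":10,"x":0,"y":0,"z":0,"roll":0},
  {"gripper":10,"x":0,"y":0,"z":0,"roll":0},
  {"gripper":10,"x":0,"y":0,"z":0,"roll":0},
  {"gripper":10,"x":0,"y":0,"z":0,"roll":0},
  {"gripper":10,"x":0,"y":0,"z":0,"roll":0},
])

```text
time_s: 5.1
eef_pos: [0.4369, -0.2972, 0.2005]
eef_rot: [0.001, 0.835, 0.55, -0.0]
wrist_force: [-1.0, -0.0, 6.8]
opening: 0.409
```

```bash
python3 -c "
from h import *
st([.4366,-.2965,.2])"
```

```text
t 5.1 p [ 0.4369 -0.2972  0.2005] yawx 66.75 zt [ 8.0e-04 -1.2e-03 -1.0e+00] F [-1.  -0.   6.8] op 0.409 q6 -1.99
delta tool cm [ 0.05 -0.05  0.05]
```

Emit:
move_arm([
  {"gripper":10,"x":0,"y":0,"z":-1.5,"roll":0},
  {"gripper":10,"x":0,"y":0,"z":-5.5,"roll":0},
  {"gripper":10,"x":0,"y":0,"z":-5.5,"roll":0},
  {"gripper":10,"x":0,"y":0,"z":-5.5,"roll":0},
  {"gripper":10,"x":0,"y":0,"z":-5.5,"roll":0},
])

```text
time_s: 5.72
eef_pos: [0.4361, -0.2961, 0.4366]
eef_rot: [-0.0, 0.835, 0.55, 0.0]
wrist_force: [0.0, -1.5, -4.4]
opening: 0.408
```

```bash
python3 -c "
from h import *
st([.566,.1445,.43])"
```

```text
t 5.72 p [ 0.4361 -0.2961  0.4366] yawx 66.75 zt [-4.e-04  8.e-04 -1.e+00] F [ 0.  -1.5 -4.4] op 0.408 q6 -1.99
delta tool cm [45.61 -5.46  0.68]
```

Emit:
move_arm([
  {"gripper":10,"x":4.6,"y":-0.55,"z":0,"roll":0},
  {"gripper":10,"x":5.2,"y":-0.62,"z":0,"roll":0},
  {"gripper":10,"x":5.2,"y":-0.62,"z":0,"roll":0},
  {"gripper":10,"x":5.2,"y":-0.62,"z":0,"roll":0},
  {"gripper":10,"x":5.2,"y":-0.62,"z":0,"roll":0},
])

```text
time_s: 6.35
eef_pos: [0.5087, -0.0495, 0.4348]
eef_rot: [-0.0, 0.835, 0.55, -0.0]
wrist_force: [1.6, -0.3, -4.5]
opening: 0.404
```

Emit:
move_arm([
  {"gripper":10,"x":5.2,"y":-0.62,"z":0,"roll":0},
  {"gripper":10,"x":5.2,"y":-0.62,"z":0,"roll":0},
  {"gripper":10,"x":5.2,"y":-0.62,"z":0,"roll":0},
  {"gripper":10,"x":4.6,"y":-0.55,"z":0,"roll":0},
  {"gripper":10,"x":0,"y":0,"z":0,"roll":0},
])

```text
time_s: 6.98
eef_pos: [0.5663, 0.1466, 0.4343]
eef_rot: [-0.001, 0.834, 0.552, -0.0]
wrist_force: [-0.5, -0.1, -4.1]
opening: 0.407
```

Run:
```python
from h import *
o,R=st([.566,.1445,.43])
t=cam("top");s=cam("scene")
c=np.array([.566,.1445,.17])
def big(c,p,w,h,sz):
    u,v=np.round(proj(c,p)).astype(int);im=c['img'][v-h:v+h,u-w:u+w,::-1];print(u-w,v-h);return cv2.convertScaleAbs(cv2.resize(im,sz,interpolation=cv2.INTER_CUBIC),alpha=1.8)
cv2.imwrite("pics/g2.png",np.hstack([big(t,[.566,.1445,.2],30,30,(400,400)),big(s,[.566,.1445,.2],30,30,(400,400))]))
```

```text
t 6.97 p [0.5663 0.1466 0.4343] yawx 67.0 zt [-1.4e-03  9.0e-04 -1.0e+00] F [-0.5 -0.1 -4.1] op 0.407 q6 -1.12
delta tool cm [-0.21  0.06  0.43]
207 175
307 145
```

View pics/g2.png

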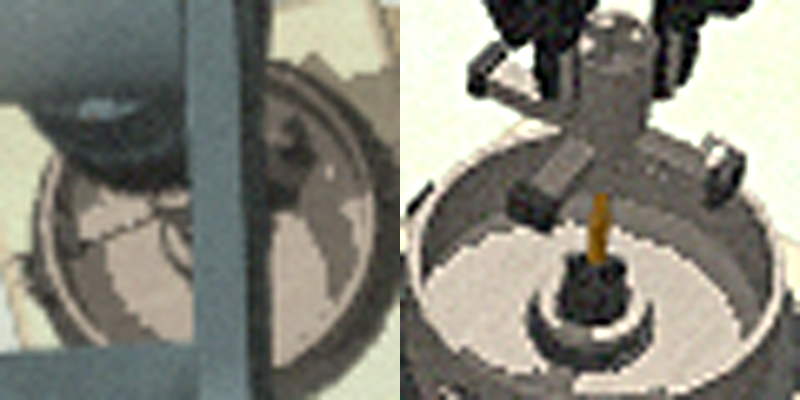

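Run:
```python
from h import *
o,R=st([.566,.1445,.43])
s=cam("scene");h=o['eef_pos'].copy();h[2]+=-.2005+.056
print(proj(s,h),h)
a,b=np.round(proj(s,h)).astype(int)
im=s['img'].mean(2).astype(int);print(a-8,b-8);print(im[b-8:b+9,a-9:a+10])
```

```text
t 7.08 p [0.5661 0.144  0.4343] yawx 66.82 zt [-1.6e-03 -5.0e-04 -1.0e+00] F [ 0.  -0.7 -3.7] op 0.407 q6 -1.12
delta tool cm [ 0.04 -0.03  0.43]
[339.04516717 151.5666956 ] [0.56614358 0.1439617  0.28977514]
331 144
[[ 29  22  15  12  10   2  40 159 144 142 139 139 139 143 157  89  15  18
   23]
 [ 22  29  16   9  19  12 123 156 143 141 142 141 138 147 122  40   9  16
   15]
 [ 16   7  20  17   6   0  90 129 125 138 135 147 144 153  38   8   3  14
   19]
 [ 31  15  11   3  29  63 125 115  70  50  57 108 128 160  51  15  18  16
   20]
 [ 21   9  29  19  42  43 105 116  95  38  45  38  74 130  44  14   6  13
   19]
 [ 23  10  21  15  42  49  44  64  33  49  50  42  81  56  33   7  17   2
   19]
 [  9  13   3  40  56  40  52  50  35  52  49 108 127  66  73  17   2  89
   67]
 [ 22   7   7  98 128 107  49  50  40  49  54  51  54  51  62  27  10  45
   61]
 [  4  23  50  67 123  79  44  43  43  53  49  51  52  39  75   4   6  58
   61]
 [ 16  63  61  15  49  28  60  39  46  66  59  54  46  56  58  29  14  56
   44]
 [  0  56  55  23  67  49  52  45  62  64  66  48  60  58  49  11  22  61
   47]
 [ 26  59  59  30  54  54  61  66  74  70  71  58  42  44  47   9  27  58
   36]
 [ 33  61  39  41  55  47  43  54  49  47  39  46  49  49  35   3   4  59
   10]
 [ 38  56  49  38  52  49  55  47  50  47  48  47  46  46  38   1  29  56
   11]
 [ 41  53  46  35  46  55  50  54  51  46  46  47  43  44  32   0  37  47
  136]
 [ 37  58  34  35  49  52  53  50  48  45  49  49  49  45  23   4  30  37
  149]
 [ 43  56  31  48  52  52  51  47  49  52  44  44  48  33  98 120  83 108
  147]]
```

Hub found where kinematics predicts. I'll pre-rotate the arms to about 36° and lower over the thread.

Emit:
move_arm([
  {"gripper":10,"x":0.1,"y":0,"z":0,"roll":-7.4},
  {"gripper":10,"x":0,"y":0,"z":1,"roll":-7.4},
  {"gripper":10,"x":0,"y":0,"z":1,"roll":0},
  {"gripper":10,"x":0,"y":0,"z":1,"roll":0},
  {"gripper":10,"x":0,"y":0,"z":0,"roll":0},
])

```text
time_s: 7.75
eef_pos: [0.5667, 0.1441, 0.4034]
eef_rot: [-0.001, 0.758, 0.652, -0.001]
wrist_force: [-0.9, -0.2, -3.5]
opening: 0.402
```

```bash
python3 -c "
from h import *
st([.5665,.145,.3625])"
```

```text
t 7.75 p [0.5667 0.1441 0.4034] yawx 81.43 zt [-2.5e-03 -2.0e-04 -1.0e+00] F [-0.9 -0.2 -3.5] op 0.402 q6 -1.37
delta tool cm [ 0.09 -0.02  4.09]
```

Emit:
move_arm([
  {"gripper":10,"x":0.05,"y":0,"z":1,"roll":0},
  {"gripper":10,"x":0,"y":0,"z":1,"roll":0},
  {"gripper":10,"x":0,"y":0,"z":1,"roll":0},
  {"gripper":10,"x":0,"y":0,"z":0.5,"roll":0},
  {"gripper":10,"x":0,"y":0,"z":0,"roll":0},
])

```text
time_s: 8.38
eef_pos: [0.567, 0.1451, 0.3691]
eef_rot: [-0.0, 0.757, 0.653, -0.0]
wrist_force: [0.4, 0.5, -3.0]
opening: 0.405
```

```bash
python3 -c "
from h import *
st([.5665,.145,.3625])"
```

```text
t 8.38 p [0.567  0.1451 0.3691] yawx 81.55 zt [-1.1e-03 -1.0e-04 -1.0e+00] F [ 0.4  0.5 -3. ] op 0.405 q6 -1.38
delta tool cm [-0.02 -0.05  0.66]
```

Emit:
move_arm([
  {"gripper":10,"x":0,"y":0,"z":0.4,"roll":0},
  {"gripper":10,"x":0,"y":0,"z":0.2,"roll":0},
  {"gripper":10,"x":0,"y":0,"z":0.2,"roll":0},
  {"gripper":10,"x":0,"y":0,"z":0,"roll":0},
])

```text
time_s: 8.88
eef_pos: [0.5672, 0.1451, 0.362]
eef_rot: [0.0, 0.757, 0.653, 0.0]
wrist_force: [-0.1, 0.4, -2.5]
opening: 0.407
```

```bash
python3 -c "
from h import *
st([.5665,.145,.3625])"
```

```text
t 8.88 p [0.5672 0.1451 0.362 ] yawx 81.54 zt [ 4.e-04  1.e-04 -1.e+00] F [-0.1  0.4 -2.5] op 0.407 q6 -1.38
delta tool cm [-0.02 -0.07 -0.05]
```

Emit:
move_arm([
  {"gripper":10,"x":0,"y":0,"z":0.2,"roll":0},
  {"gripper":10,"x":0,"y":0,"z":0,"roll":0},
])

```text
time_s: 9.12
eef_pos: [0.5673, 0.1451, 0.3615]
eef_rot: [0.001, 0.757, 0.653, 0.001]
wrist_force: [-4.0, -0.9, 7.5]
opening: 0.403
```

Emit:
move_arm([
  {"gripper":10,"x":0,"y":0,"z":0.2,"roll":0},
  {"gripper":10,"x":0,"y":0,"z":0,"roll":0},
])

```text
time_s: 9.38
eef_pos: [0.5674, 0.1452, 0.3609]
eef_rot: [0.001, 0.757, 0.653, 0.001]
wrist_force: [-7.2, -1.0, 14.0]
opening: 0.411
```

Contact on the rib tops, not meshed. I'll ease off to a light touch and turn in small steps, watching the force.

Emit:
move_arm([
  {"gripper":10,"x":0,"y":0,"z":-0.2,"roll":-3},
  {"gripper":10,"x":0,"y":0,"z":0,"roll":-2},
  {"gripper":10,"x":0,"y":0,"z":0,"roll":0},
])

```text
time_s: 9.75
eef_pos: [0.5674, 0.145, 0.3612]
eef_rot: [0.001, 0.728, 0.686, 0.001]
wrist_force: [-2.9, -1.2, 6.3]
opening: 0.407
```

Emit:
move_arm([
  {"gripper":10,"x":0,"y":0,"z":0,"roll":-3},
  {"gripper":10,"x":0,"y":0,"z":0,"roll":-2},
  {"gripper":10,"x":0,"y":0,"z":0,"roll":0},
])

```text
time_s: 10.12
eef_pos: [0.5675, 0.1453, 0.3596]
eef_rot: [0.0, 0.698, 0.716, 0.001]
wrist_force: [2.4, 2.1, -1.9]
opening: 0.408
```

```bash
python3 -c "
from h import *
o,R=st([.5665,.145,.3625]);print(o['torque'])"
```

```text
t 10.12 p [0.5675 0.1453 0.3596] yawx 91.53 zt [ 1.4e-03  7.0e-04 -1.0e+00] F [ 2.4  2.1 -1.9] op 0.408 q6 -1.55
delta tool cm [-0.02 -0.1  -0.29]
[ 0.40329702 -0.58193141 -0.01515523]
```

It meshed: the force vanished and z is below the contact height. I'll turn slightly further to centre it and ease down.

Emit:
move_arm([
  {"gripper":10,"x":0,"y":0,"z":0.2,"roll":-3},
  {"gripper":10,"x":0,"y":0,"z":0.2,"roll":0},
  {"gripper":10,"x":0,"y":0,"z":0,"roll":0},
])

```text
time_s: 10.5
eef_pos: [0.5676, 0.1455, 0.3559]
eef_rot: [0.0, 0.679, 0.734, 0.001]
wrist_force: [3.7, 4.2, -2.8]
opening: 0.409
```

```bash
python3 -c "
from h import *
o,R=st([.5665,.145,.3385]);print(o['torque'])"
```

```text
t 10.5 p [0.5676 0.1455 0.3559] yawx 94.45 zt [ 0.0021  0.0013 -1.    ] F [ 3.7  4.2 -2.8] op 0.409 q6 -1.6
delta tool cm [-0.04 -0.12  1.74]
[ 0.82314222 -0.85753323 -0.07996209]
```

A light side force of about 5 N points towards +x +y, so I'll comply with a ~1 mm shift and continue down.

Emit:
move_arm([
  {"gripper":10,"x":0.1,"y":0.1,"z":0,"roll":0},
  {"gripper":10,"x":0,"y":0,"z":0.3,"roll":0},
  {"gripper":10,"x":0,"y":0,"z":0.3,"roll":0},
  {"gripper":10,"x":0,"y":0,"z":0,"roll":0},
])

```text
time_s: 11.0
eef_pos: [0.5679, 0.1462, 0.349]
eef_rot: [-0.0, 0.679, 0.735, -0.0]
wrist_force: [3.5, 2.0, -5.1]
opening: 0.407
```

```bash
python3 -c "
from h import *
o,R=st([.5665,.145,.3385]);print(o['torque'])"
```

```text
t 11.0 p [0.5679 0.1462 0.349 ] yawx 94.53 zt [-6.e-04  3.e-04 -1.e+00] F [ 3.5  2.  -5.1] op 0.407 q6 -1.6
delta tool cm [-0.11 -0.15  1.05]
[ 0.48145907 -0.66567977 -0.02716482]
```

Emit:
move_arm([
  {"gripper":10,"x":0.05,"y":0.1,"z":0.3,"roll":0},
  {"gripper":10,"x":0,"y":0,"z":0.4,"roll":0},
  {"gripper":10,"x":0,"y":0,"z":0.4,"roll":0},
  {"gripper":10,"x":0,"y":0,"z":0,"roll":0},
])

```text
time_s: 11.5
eef_pos: [0.5687, 0.1466, 0.3379]
eef_rot: [-0.001, 0.679, 0.735, -0.001]
wrist_force: [-0.3, 0.2, -3.3]
opening: 0.407
```

```bash
python3 -c "
from h import *
o,R=st([.5665,.145,.3278]);print(o['torque'])"
```

```text
t 11.5 p [0.5687 0.1466 0.3379] yawx 94.54 zt [-1.7e-03 -3.0e-04 -1.0e+00] F [-0.3  0.2 -3.3] op 0.407 q6 -1.6
delta tool cm [-0.14 -0.23  1.01]
[-0.01795774 -0.04269349 -0.00731893]
```

Free of side load. Now I'll land on the collar and press.

Emit:
move_arm([
  {"gripper":10,"x":0,"y":0,"z":0.3,"roll":0},
  {"gripper":10,"x":0,"y":0,"z":0,"roll":0},
  {"gripper":10,"x":0,"y":0,"z":0,"roll":0},
])

```text
time_s: 11.88
eef_pos: [0.5692, 0.1467, 0.3365]
eef_rot: [0.0, 0.678, 0.735, 0.0]
wrist_force: [-1.2, -0.2, 3.7]
opening: 0.406
```

Emit:
move_arm([
  {"gripper":10,"x":0,"y":0,"z":0.3,"roll":0},
  {"gripper":10,"x":0,"y":0,"z":0.3,"roll":0},
  {"gripper":10,"x":0,"y":0,"z":0,"roll":0},
])

```text
time_s: 12.25
eef_pos: [0.5692, 0.1467, 0.3312]
eef_rot: [0.001, 0.678, 0.735, 0.0]
wrist_force: [-4.6, -0.1, 8.5]
opening: 0.41
```

Emit:
move_arm([
  {"gripper":10,"x":0,"y":0,"z":0.3,"roll":0},
  {"gripper":10,"x":0,"y":0,"z":0,"roll":0},
  {"gripper":10,"x":0,"y":0,"z":0,"roll":0},
])

```text
time_s: 12.62
eef_pos: [0.5692, 0.1468, 0.3286]
eef_rot: [0.001, 0.678, 0.735, 0.0]
wrist_force: [-5.2, -1.0, 11.5]
opening: 0.412
```

Emit:
move_arm([
  {"gripper":10,"x":0,"y":-0.05,"z":0.2,"roll":0},
  {"gripper":10,"x":0,"y":0,"z":0,"roll":0},
  {"gripper":10,"x":0,"y":0,"z":0,"roll":0},
])

```text
time_s: 13.0
eef_pos: [0.569, 0.1468, 0.3284]
eef_rot: [0.001, 0.678, 0.735, 0.001]
wrist_force: [-8.8, -0.6, 20.6]
opening: 0.408
```

Emit:
move_arm([
  {"gripper":10,"x":0,"y":0,"z":0.2,"roll":0},
  {"gripper":10,"x":0,"y":0,"z":0,"roll":0},
  {"gripper":10,"x":0,"y":0,"z":0,"roll":0},
])

```text
time_s: 13.38
eef_pos: [0.5691, 0.1469, 0.3283]
eef_rot: [0.002, 0.678, 0.735, 0.001]
wrist_force: [-14.1, -1.3, 32.6]
opening: 0.408
```

```bash
python3 -c "
from h import *
o,R=st([.5692,.1467,.3278]);print(o['torque'])"
```

```text
t 13.38 p [0.5691 0.1469 0.3283] yawx 94.57 zt [ 3.9e-03 -3.0e-04 -1.0e+00] F [-14.1  -1.3  32.6] op 0.408 q6 -1.6
delta tool cm [-0.02  0.01  0.05]
[-0.42716246  2.60486078 -0.0707918 ]
```

The hard stop is reached: 8.3 mm of travel, with force now rising without motion. I'll ease slightly to about 25 N and check with a picture.

Emit:
move_arm([
  {"gripper":10,"x":0,"y":-0.1,"z":-0.1,"roll":0},
  {"gripper":10,"x":0,"y":0,"z":0,"roll":0},
  {"gripper":10,"x":0,"y":0,"z":0,"roll":0},
])

```text
time_s: 13.75
eef_pos: [0.5686, 0.1467, 0.3284]
eef_rot: [0.002, 0.678, 0.735, 0.002]
wrist_force: [-8.6, -1.4, 24.0]
opening: 0.409
```

Run:
```python
from h import *
o,R=st([.5692,.1467,.3278]);print(o['torque'])
s=cam("scene");im=s['img'][110:260,140:440,::-1];im=cv2.convertScaleAbs(cv2.resize(im,(800,400),interpolation=cv2.INTER_CUBIC),alpha=1.8)
cv2.imwrite("pics/f.png",im)
u=cv2.resize(s['img'][145:220,286:386,::-1],(800,600),interpolation=cv2.INTER_CUBIC)
cv2.imwrite("pics/f2.png",cv2.convertScaleAbs(u,alpha=1.8))
```

```text
t 13.75 p [0.5686 0.1467 0.3284] yawx 94.56 zt [ 0.0057  0.     -1.    ] F [-8.6 -1.4 24. ] op 0.409 q6 -1.6
delta tool cm [-0.01  0.06  0.06]
[-0.17276683  1.4608771  -0.05255607]
```

View pics/f2.png

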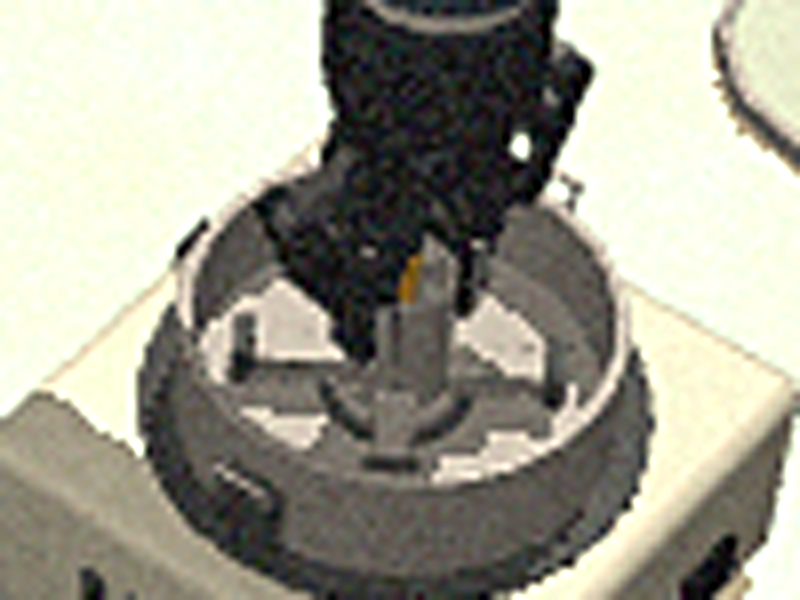

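The picture shows the rotor low in the chamber, lying level on the collar, with the orange thread up through the hub at about (410,275). I'll do a short hold to check it is steady, then hand in.

Emit:
move_arm([
  {"gripper":10,"x":0,"y":0,"z":0,"roll":0},
  {"gripper":10,"x":0,"y":0,"z":0,"roll":0},
  {"gripper":10,"x":0,"y":0,"z":0,"roll":0},
  {"gripper":10,"x":0,"y":0,"z":0,"roll":0},
  {"gripper":10,"x":0,"y":0,"z":0,"roll":0},
])

```text
time_s: 14.42
eef_pos: [0.5686, 0.1467, 0.3284]
eef_rot: [0.002, 0.678, 0.735, 0.002]
wrist_force: [-6.7, 0.8, 23.5]
opening: 0.407
```

```bash
python3 -c "
from h import *
o,R=st()
if o['eef_pos'][2]<.329 and o['wrist_force'][2]>16: print(ctrl.hand_in())"
```

```text
t 14.43 p [0.5686 0.1467 0.3284] yawx 94.56 zt [ 0.0056  0.     -1.    ] F [-6.7  0.8 23.5] op 0.407 q6 -1.6
the job is handed in; nothing more can be done
None
```

The cross rotor is on the spindle, meshed and pressed to the collar's stop. I handed the job in at 14.4 s with the gripper still closed on the hub and pushing down.

- **Meshing:** I gripped the rotor by its hub and carried it over the mill. It first rested on the rib tops, with up to 14 N at the wrist. I eased off to about 6 N and turned it about 10° until it dropped in. On the way down I shifted it 1–2 mm to take off a light side load.
- **Seating:** From collar touch to the stop I measured 8.3 mm of travel (8 mm nominal). From rib-top contact to the stop it was about 33.5 mm (34 mm nominal). At the stop the force rose to 33 N with no further motion. I then eased it to about 24 N, roughly 28 N on the collar with the rotor's weight, which is above the 17 N spring.
- **Last checks:** Pose and grip held steady for 0.6 s. The last picture shows the rotor level on the collar with the thread up through the hub.
- **What disagreed:** The two cameras gave rib angles of about 30° and 46°; it meshed between 41° and 46°, so the scene camera was nearer. A side force of about 7 N and a tool tilt of about 0.3° remained at the end.

I touched nothing else on the bench, but I did not re-photograph the other items.

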